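Load the second practice ball and hold the carrier ready

TASK

Take the white practice ball out of its rubber ring and set it down (do not drop it) in the empty cup of the two-ball carrier while the carrier stands on the ledge, and let go of it. Then lift the carrier straight up by its T-handle, with both balls riding in their cups, until its underside is about 10 cm above the spot where it stood, and keep it level and still there for at least three seconds; finish while still holding it up like that. Leave the mug, the cone, the bail pair and the jar standing where they are, and use none of them to prop the carrier.

Things in the scene. Friction and masses are not known exactly. Their poses are not given: they have to be found in the camera images.
- carrier: Two-ball carrier, loose, about 350 g: light wood board 270 mm long (its x), 90 mm wide (its y), 12 mm thick; a raised blue cup on a thin post 100 mm from the middle at each end; a 16 mm aluminium rod upright in the middle carries the black T-handle. Origin: centre of the board's underside; z up. It starts standing on the ledge at any heading.
- handle (a point): Centre of the carrier's T-handle, 135 mm straight above the carrier's origin: a black bar 20 mm thick along the carrier's x, 76 mm long along its y, 26 mm high (top at 148 mm). Axes as the carrier's.
- empty_seat (a point): Centre that a ball has when seated in the cup that is empty at the start: 100 mm along the carrier's +x and 71 mm above its underside. The cup's rim is 49 mm above the board's underside, 52 mm outside and 40 mm inside diameter, so a ball sinks about 8 mm into it.
- loaded_seat (a point): Centre that a ball has when seated in the other cup (at the carrier's -x end, same shape and height), where the red ball sits at the start.
- white_ball: White practice ball, hard plastic, 60 mm diameter, about 90 g, with a thin grey seam; origin at its centre. It starts in the black rubber ring on the ledge, its centre 34 mm above the ledge. The pose's rotation means nothing.
- red_ball: Red practice ball with a white seam, 60 mm diameter, about 90 g, origin at its centre; it already sits in one cup of the carrier and stays there.
- quoit: Black rubber ring fixed flat on the ledge, 52 mm outside and 40 mm inside diameter, 12 mm high; origin at the centre of its underside. It holds the white ball at the start.
- mug: Bystander: green ceramic mug, 78 mm diameter, 85 mm high, handle towards its +y; origin at the centre of its underside.
- cone: Bystander: orange plastic marker cone, base 90 mm diameter, 90 mm high; origin at the centre of its underside.
- jar: Bystander: small amber jar with a steel cap, 56 mm diameter, 60 mm high; origin at the centre of its underside.
- bails: Bystander: two ash bails, 110 mm long (along its y), banded side by side, 43 mm wide and 21 mm high; origin at the centre of the underside.
There are look-alikes about, which are no part of the job. There is more than one size of the red_ball; the job needs the smallest.

How it is judged:
By the outcome, as a careful person would: the job done as asked, in the order asked, and still so for the second after the job is handed in, while the arm keeps its last pose, push and grip.
It also fails if it takes over 54 s, if anything falls off the work surface, if the arm or the gripper's body presses on something with over 40 N, if the wrist force passes 120 N, or if a joint passes its speed limit or range.

ROBOT

A 6-joint arm with a two-finger parallel gripper is mounted at the origin on the work surface. World frame = base frame: x ahead of the robot, y to its left, z up, the work surface at z = 0. Lengths are in m, angles in rad, forces in N, time in s.
With the tool pointing down it reaches from about 0.325 to 0.925 m from the base axis. Payload 3.1 kg.
Tool frame: the origin (TCP) lies midway between the tips of the shut fingers; the grasp point (between the pads) lies 19 mm behind it; z points along the fingers, y is the direction in which the jaws open and shut (so a half turn about z gives the same grasp; the last joint's range is limited). The gripper opens to 85 mm and grips with 20 to 120 N. Pads are 22 mm wide; open, the fingers measure 114 mm over their backs; the gripper's body (76 mm by 85 mm) begins 54 mm behind the grasp point. The pads swing forward as they close: fully open they stand 13 mm farther back than shut.
Start: joints at [-0.112, 0.217, 1.613, -0, 1.311, -0.112], TCP at [0.625, 0, 0.201] pointing down, gripper open.
Joint ranges: [-2.75, 2.75], [-0.78, 2.1], [0.31, 2.55], [-1.13, 4.27], [0.13, 2.63], [-2.58, 2.58]. Speed limits (rad/s): [2.79, 2.79, 3.14, 3.14, 3.14, 3.14].

INTERFACE

Orientations are given as a unit quaternion [x, y, z, w].
In Python, from bench import observe, camera, job_done gives the robot as it stands. The module is installed in compiled form; this text tells all that it offers.
- The arm moves only by the shell command python3 -m inch 'ROWS' [FORCE]. ROWS is JSON, a list that holds one entry, the list of rows, each a list of 7 numbers: the turn, a rotation vector about the tool's x, y, z in degrees, then the shift along the tool's x, y, z in mm, then the closure, from 0 (fully open) to 1 (shut). A call has 1 to 8 rows; each row shifts and turns the commanded pose from where the row before left it, along the tool's axes as they then stand; what a row does not reach is not made up. A row lasts 1/10 s, in which the tool goes at most 50 mm and 8.59 degrees, less where a joint would pass 70% of its speed; a pose out of reach is approached as far as the arm can. A call with a gripper value outside its range is refused whole. The fingers move at their own pace and stop on an object; FORCE is the grip in N (left out, the last holds). Time passes only in rows, so rows that do not move let the fingers close. It gives the time, the measured TCP pose, the force and the opening at its end, in the units of the state.
- observe(): the state, without advancing time (a new reading comes with each control period).
- camera(name): name is "scene" or "side" or "wrist"; returns a dict with "color" (420x560x3 uint8, red, green, blue), "vertical_fov" (degrees; the focal length in pixels is half the picture's height over the tangent of half this angle, whatever the lens; pixels are square), "cx", "cy" (the principal point, pixels), "k1" (the pictures are not rectified: a ray, as slopes to the right and down, at radius r is drawn at 1 + k1 r^2 times it, then the intrinsics apply), "R" (3x3) and "t" (3): a world point X has camera coordinates R X + t; the wrist camera has in their place "T_tool_cam" (4x4, takes a point from camera to tool coordinates, whose origin is the TCP and whose axes are the flange's). Camera axes: x right, y down, z forward; pixel columns grow to the right and rows downward; lengths in m; the calibration is good to about 2 mm. A picture is of the moment at which its call begins: read the wrist's pose just before it. There is no depth.
- job_done(): hands the job in, once; it reports no verdict.
The state is a dict: "t": time; "joint_positions": joint angles; "joint_velocities": joint speeds; "joint_efforts": joint torques, N m; "tcp_pos": TCP position; "tool_rot": TCP orientation; "contact_force": force on the tool from outside, world axes, zero at the start; "ft_torque": the same for the moment, N m; "grip_width": finger opening in m.
Only numpy, scipy, OpenCV 4.12 (cv2) and the standard library are available. Lean on these libraries where they do the work, as an engineer would, in place of code of your own. Each camera call takes 0.05 s, during which the arm holds its last target.

## Working session

There is one attempt and no reset: what is moved stays moved. The work goes in short steps, Python scripts to look and compute and a shell command to move; the robot and the scene stay as the last step left them, time stands still between calls to the robot, and variables do not carry over. Pictures are saved under pics/ and viewed, and the job is handed in when it is done.

```bash
mkdir -p pics; ls; cat > h.py <<'E'
import numpy as np,cv2
from bench import observe,camera
from scipy.spatial.transform import Rotation as Ro
def K(c):
    f=210/np.tan(np.radians(c["vertical_fov"])/2); return f,c["cx"],c["cy"],c["k1"]
def cam(name):
    o=observe(); c=camera(name)
    if name=="wrist":
        T=np.eye(4);T[:3,:3]=Ro.from_quat(o["tool_rot"]).as_matrix();T[:3,3]=o["tcp_pos"]
        W=T@np.array(c["T_tool_cam"]); R=W[:3,:3].T; c["R"]=R; c["t"]=-R@W[:3,3]
    c["R"]=np.array(c["R"]);c["t"]=np.array(c["t"]);return c
def ray(c,uv):
    f,cx,cy,k=K(c); d=np.array([(uv[0]-cx)/f,(uv[1]-cy)/f]); s=d.copy()
    for _ in range(30): s=d/(1+k*(s@s))
    v=c["R"].T@np.array([s[0],s[1],1]); return -c["R"].T@c["t"],v/np.linalg.norm(v)
def onz(c,uv,z):
    o,v=ray(c,uv); return o+v*(z-o[2])/v[2]
def proj(c,X):
    f,cx,cy,k=K(c); p=c["R"]@np.array(X)+c["t"]; s=p[:2]/p[2]; s=s*(1+k*(s@s)); return s*f+[cx,cy]
def tri(c1,u1,c2,u2):
    o1,v1=ray(c1,u1);o2,v2=ray(c2,u2)
    A=np.stack([v1,-v2],1); s=np.linalg.lstsq(A,o2-o1,rcond=None)[0]
    a=o1+s[0]*v1;b=o2+s[1]*v2; return (a+b)/2,np.linalg.norm(a-b)
def save(c,n): cv2.imwrite("pics/"+n+".png",cv2.cvtColor(np.asarray(c["color"]),cv2.COLOR_RGB2BGR))
E
python3 - <<'E'
from h import *
import pickle
for n in ["scene","side","wrist"]:
    c=cam(n); save(c,n+"0"); pickle.dump(c,open(n+"0.pkl","wb")); print(n,K(c),-c["R"].T@c["t"],c["R"][2])
print(observe())
E
```

```text
pics
scene (np.float64(417.2243672596176), 282.75288578680534, 207.47218104206448, -0.12420446936677838) [0.97950354 0.47610805 0.80039381] [-0.43869776 -0.49845478 -0.74772128]
side (np.float64(420.629403550843), 282.81999193215023, 212.6022774203665, -0.02657922333067749) [0.47785678 0.7175467  0.54322293] [ 0.13222759 -0.85048093 -0.50911497]
wrist (np.float64(298.591408560425), 277.352339555534, 216.71318467523017, -0.022668198949209326) [0.6254192  0.07243806 0.37339569] [-0.00277715 -0.28668558 -0.9580207 ]
{'t': 0.15, 'joint_positions': array([-1.12193581e-01,  2.17611311e-01,  1.61460072e+00, -1.95043983e-05,
        1.31127549e+00, -1.12184726e-01]), 'joint_velocities': array([ 1.53902235e-03, -2.92941932e-03, -5.26883864e-03, -9.99689601e-04,
       -6.86484916e-05, -1.78398818e-04]), 'joint_efforts': array([-7.99202871e-05, -3.97448480e+01, -3.04417098e+01, -1.00294717e-04,
        5.82056644e-03,  2.66571755e-05]), 'tcp_pos': array([6.24310838e-01, 9.74871254e-05, 2.00031027e-01]), 'tool_rot': array([ 7.07107819e-01,  7.07105109e-01, -5.98092026e-04, -7.34853871e-04]), 'contact_force': array([-0.73769574, -1.03762662,  0.12422627]), 'ft_torque': array([ 0.04351313, -0.02707583,  0.06269197]), 'grip_width': 0.0853115442787172}
```

View pics/scene0.png

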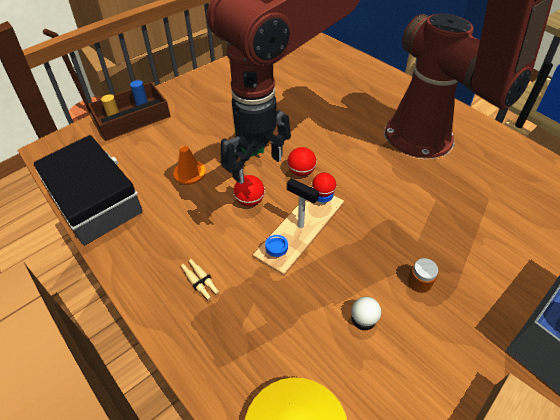

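View pics/side0.png

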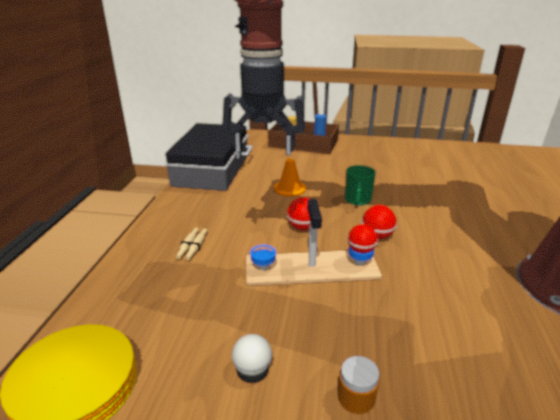

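View pics/wrist0.png

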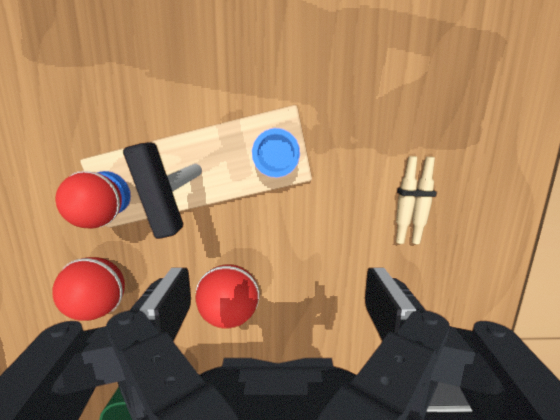

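The scene and side views show the carrier with its empty cup at scene (277,246) / side (263,258). The handle is at scene (303,191) / side (315,213), and the white ball at scene (366,312) / side (252,355). Two loose red balls are decoys. Next I'll measure these points.

```bash
cat > m.py <<'E'
from h import *
import pickle
def load(n): return pickle.load(open(n+".pkl","rb"))
def blob(c,fn,box):
    x0,y0,x1,y1=box; hsv=cv2.cvtColor(np.asarray(c["color"]),cv2.COLOR_RGB2HSV).astype(int)
    m=fn(hsv); M=np.zeros(m.shape,np.uint8); M[y0:y1,x0:x1]=m[y0:y1,x0:x1]
    n,l,s,ce=cv2.connectedComponentsWithStats(M); i=1+np.argmax(s[1:,4])
    cnt=max(cv2.findContours((l==i).astype(np.uint8),cv2.RETR_EXTERNAL,cv2.CHAIN_APPROX_NONE)[0],key=len)
    return cnt,cv2.minEnclosingCircle(cnt),cv2.fitEllipse(cnt),s[i]
blue=lambda h:(h[...,0]>100)&(h[...,0]<125)&(h[...,1]>150)&(h[...,2]>60)
red=lambda h:((h[...,0]<6)|(h[...,0]>174))&(h[...,1]>170)&(h[...,2]>70)
white=lambda h:(h[...,1]<70)&(h[...,2]>60)
black=lambda h:(h[...,2]<60)
E
python3 - <<'E'
from m import *
S,D,W=load("scene0"),load("side0"),load("wrist0")
def show(n,r): print(n,np.round(r[1],1).tolist() if 0 else (r[1],r[2],r[3]))
a=blob(S,white,(340,290,395,335));b=blob(D,white,(225,330,280,380))
show("wS",a);show("wD",b); print("white",tri(S,a[2][0],D,b[2][0]))
cs=blob(S,blue,(255,230,300,265));cd=blob(D,blue,(240,240,285,275));cw=blob(W,blue,(240,115,310,190))
for q in(cs,cd,cw): show("cup",q)
print("cupW@49",onz(W,cw[2][0],.045)); print("SD",tri(S,cs[2][0],D,cd[2][0]))
r1=blob(S,red,(310,165,340,200));r2=blob(D,red,(342,218,380,258));r3=blob(W,red,(40,165,122,232))
for q in(r1,r2,r3): show("red",q)
print("red",tri(S,r1[2][0],W,r3[1][0]),tri(D,r2[1][0],W,r3[1][0]),tri(S,r1[1][0],D,r2[1][0]))
h1=blob(S,black,(280,170,325,210));h2=blob(D,black,(300,190,330,235));h3=blob(W,black,(115,130,190,245))
for q in(h1,h2,h3): show("h",q)
print("handle",tri(S,h1[2][0],W,h3[2][0]),tri(S,h1[2][0],D,h2[2][0]))
E
```

```text
wS (((365.76922607421875, 311.4230651855469), 15.030877113342285), ((365.9973449707031, 311.0709533691406), (28.260969161987305, 28.888540267944336), 130.3535614013672), array([352, 297,  29,  29, 681], dtype=int32))
wD (((251.34585571289062, 354.9248962402344), 21.241662979125977), ((251.51571655273438, 354.8992919921875), (38.61353302001953, 41.828582763671875), 5.378684043884277), array([ 232,  334,   40,   43, 1325], dtype=int32))
white (array([0.5911145 , 0.28990946, 0.03296659]), np.float64(0.0038491405014670996))
cup (((276.1546325683594, 245.2188720703125), 11.41730785369873), ((276.32635498046875, 245.20428466796875), (21.172924041748047, 21.936176300048828), 104.28797912597656), array([265, 235,  23,  22, 377], dtype=int32))
cup (((262.60894775390625, 254.00584411621094), 11.78106689453125), ((262.5992431640625, 256.6484680175781), (14.70620059967041, 24.65669059753418), 88.92476654052734), array([251, 250,  24,  15, 289], dtype=int32))
cup (((275.3843688964844, 152.28453063964844), 23.4063777923584), ((275.4571228027344, 152.40098571777344), (45.066158294677734, 45.9416503
[... 1104 characters left out ...]
585938), ((302.51953125, 190.4412078857422), (13.305450439453125, 39.39486312866211), 117.02597045898438), array([287, 178,  32,  25, 418], dtype=int32))
h (((314.0, 213.5), 14.080227851867676), ((314.3310241699219, 214.3062744140625), (9.18295955657959, 32.088504791259766), 169.5811004638672), array([309, 200,  12,  28, 247], dtype=int32))
h (((149.5, 191.0), 49.00265121459961), ((151.5206756591797, 189.802978515625), (40.25096893310547, 97.38134765625), 160.50662231445312), array([ 125,  143,   58,   95, 1205], dtype=int32))
handle (array([0.52222695, 0.02363312, 0.13450456]), np.float64(0.0008049807910354846)) (array([0.52320933, 0.02384599, 0.13192703]), np.float64(0.004493373756546925))
```

Heights agree with the given sizes: handle 0.1345, ball 0.033, cup-to-handle 102 mm. The carrier's heading is about 13°. I'll move above the white ball and yaw the tool to match.

```bash
python3 -m inch '[[[0,0,0,20,-3,0,0],[0,0,0,45,-5,0,0],[0,0,0,45,-5,0,0],[0,0,0,45,-5,0,0],[0,0,0,45,-5,0,0],[0,0,0,45,-5,0,0],[0,0,0,30,-3,0,0],[0,0,0,15,-2,0,0]]]' && python3 -m inch '[[[0,0,-6.5,0,0,0,0],[0,0,-6.5,0,0,0,0],[0,0,0,0,0,0,0],[0,0,0,0,0,0,0],[0,0,0,0,0,0,0]]]'
python3 - <<'E'
from m import *
c=cam("wrist");save(c,"wrist1");pickle.dump(c,open("wrist1.pkl","wb"));o=observe();print(o["t"],o["tcp_pos"],Ro.from_quat(o["tool_rot"]).as_matrix())
E
```

```text
t: 0.95
tcp_pos: [0.5909, 0.2927, 0.2006]
tool_rot: [0.706, 0.708, -0.0, -0.0]
contact_force: [-0.9, -0.4, -0.1]
grip_width: 0.0854
t: 1.45
tcp_pos: [0.5921, 0.2893, 0.201]
tool_rot: [0.623, 0.782, -0.0, -0.0]
contact_force: [-0.0, 0.5, -0.3]
grip_width: 0.0857
1.5 [0.59216164 0.28942429 0.20103378] [[-2.23002831e-01  9.74817788e-01 -1.34521417e-04]
 [ 9.74817786e-01  2.23002806e-01 -1.78947841e-04]
 [-1.44442885e-04 -1.71039745e-04 -9.99999975e-01]]
```

View pics/wrist1.png

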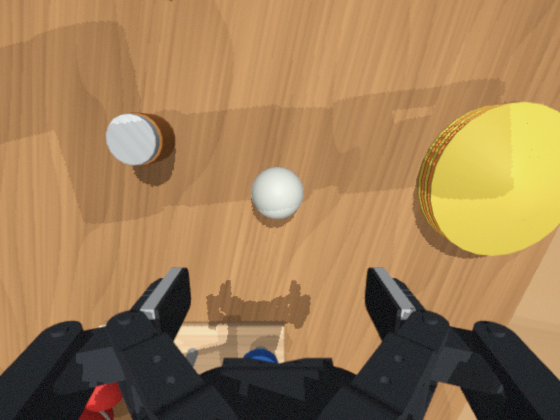

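The wrist view shows the white ball at (277,192), with the jar and a yellow disc stack well clear of it. I'll measure the offset.

```bash
python3 - <<'E'
from m import *
S,D,W=load("scene0"),load("side0"),load("wrist1")
a=blob(S,white,(340,290,395,335));b=blob(D,white,(225,330,280,380));c=blob(W,white,(240,155,315,230))
print(c[1:]);print(onz(W,c[2][0],.034),onz(W,c[1][0],.034),tri(S,a[1][0],W,c[2][0]),tri(D,b[1][0],W,c[2][0]))
print(onz(S,a[1][0],.034),onz(D,b[1][0],.034), "tcp px",proj(W,[.592,.2894,.034]))
E
```

```text
(((276.9564208984375, 192.4174346923828), 26.266939163208008), ((276.8937683105469, 192.42562866210938), (51.36189270019531, 51.53050994873047), 176.2461395263672), array([ 251,  167,   53,   52, 2151], dtype=int32))
[0.59206465 0.28902469 0.034     ] [0.59213346 0.2890504  0.034     ] (array([0.59198795, 0.28933788, 0.03581638]), np.float64(0.00012769238064780825)) (array([0.59281276, 0.28796497, 0.0282296 ]), np.float64(0.0010195083175784843))
[0.59106475 0.28882846 0.034     ] [0.59200755 0.29292329 0.034     ] tcp px [276.91138096 192.1045098 ]
```

The tool is within about 0.5 mm of directly above the ball, so I'll descend 191 mm and close.

```bash
python3 -m inch '[[[0,0,0,0,0,30,0],[0,0,0,0,0,35,0],[0,0,0,0,0,35,0],[0,0,0,0,0,30,0],[0,0,0,0,0,25,0],[0,0,0,0,0,20,0],[0,0,0,0,0,16,0],[0,0,0,0,0,0,0]]]' 30 && python3 -m inch '[[[0,0,0,0,0,0,0.5],[0,0,0,0,0,0,0.5],[0,0,0,0,0,0,0.5],[0,0,0,0,0,0,0.5],[0,0,0,0,0,0,0.5],[0,0,0,0,0,0,0.5],[0,0,0,0,0,0,0.5]]]' 30
python3 - <<'E'
from m import *
c=cam("wrist");save(c,"wrist2")
c=cam("side");save(c,"side2")
E
```

```text
t: 2.3
tcp_pos: [0.5897, 0.2889, 0.007]
tool_rot: [0.623, 0.782, -0.002, -0.001]
contact_force: [-0.0, 0.7, 0.5]
grip_width: 0.0851
t: 3.0
tcp_pos: [0.592, 0.2902, 0.0125]
tool_rot: [0.623, 0.783, -0.0, -0.0]
contact_force: [-4.2, -0.8, 4.9]
grip_width: 0.0511
```

View pics/side2.png

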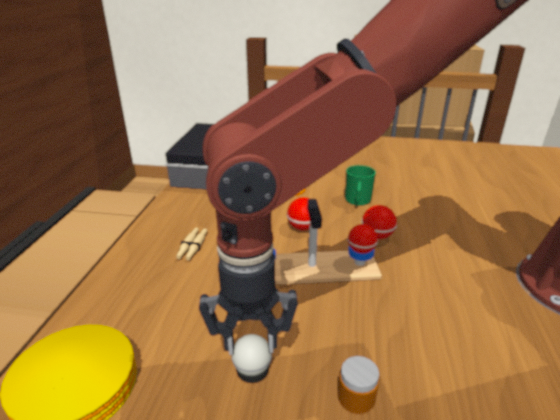

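View pics/wrist2.png

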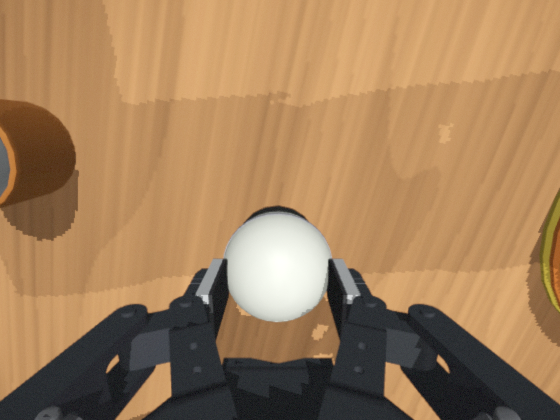

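The side view shows the fingers around the ball, still in its ring. The opening reads 51 mm, not the ball's 60 mm, so I'll check how the pads sit on it before lifting.

```bash
python3 - <<'E'
from m import *
c=cam("wrist"); r=blob(c,white,(215,200,340,330)); print(r[1:3])
print(onz(c,r[1][0],.034)); o=observe(); p=o["tcp_pos"]; print(o["t"],p,o["grip_width"],o["contact_force"])
Rm=Ro.from_quat(o["tool_rot"]).as_matrix()
for z in (0,-10,-19,-25,-30,-40):
  print(z,[proj(c,p+Rm@np.array([0,s*.0255,z/1000])).round(0).tolist() for s in(-1,1)],[proj(c,p+Rm@np.array([0.011,s*.03,z/1000])).round(0).tolist() for s in(-1,1)])
im=cv2.cvtColor(np.asarray(c["color"]),cv2.COLOR_RGB2BGR)[190:350,170:390]
cv2.imwrite("pics/crop3.png",cv2.resize(im,None,fx=3.5,fy=3.5,interpolation=cv2.INTER_CUBIC))
E
```

```text
(((277.0, 268.5), 62.723697662353516), ((277.11895751953125, 266.0316162109375), (108.61872100830078, 113.80615234375), 89.89762878417969))
[0.59318391 0.28675136 0.034     ]
3.15 [0.5919927  0.29020762 0.01256266] 0.05082513582345662 [-3.81767939 -1.63242424  5.49568716]
0 [[236.0, 248.0], [317.0, 248.0]] [[228.0, 231.0], [325.0, 231.0]]
-10 [[234.0, 254.0], [319.0, 254.0]] [[225.0, 237.0], [328.0, 237.0]]
-19 [[231.0, 261.0], [321.0, 261.0]] [[222.0, 243.0], [330.0, 243.0]]
-25 [[230.0, 265.0], [323.0, 265.0]] [[220.0, 247.0], [332.0, 247.0]]
-30 [[228.0, 270.0], [324.0, 270.0]] [[219.0, 250.0], [334.0, 250.0]]
-40 [[225.0, 279.0], [327.0, 279.0]] [[215.0, 258.0], [338.0, 258.0]]
```

View pics/crop3.png

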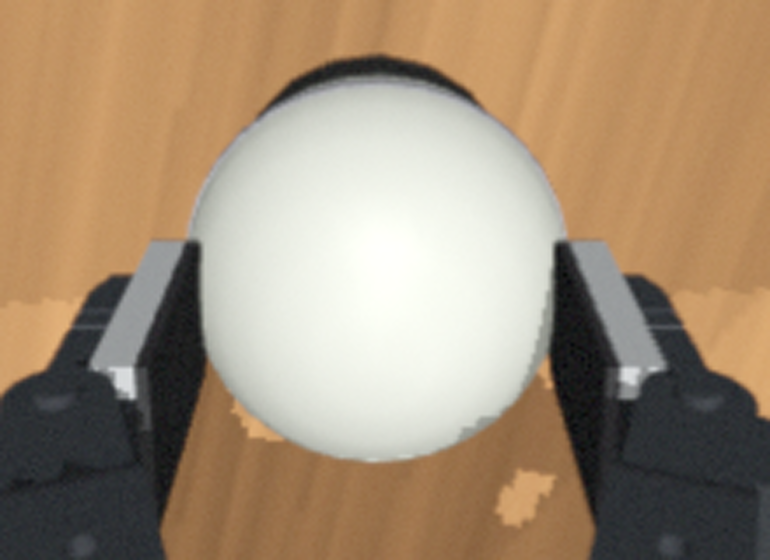

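```bash
python3 - <<'E'
from m import *
c=cam("side"); o=observe();p=o["tcp_pos"];Rm=Ro.from_quat(o["tool_rot"]).as_matrix()
for z in (0,-10,-19,-30,-40):
  print(z,[proj(c,p+Rm@np.array([0,s*.0275,z/1000])).round(0).tolist() for s in(-1,1)])
print(proj(c,[.592,.289,.034]))
im=cv2.cvtColor(np.asarray(c["color"]),cv2.COLOR_RGB2BGR)[270:390,180:320]
cv2.imwrite("pics/crop4.png",cv2.resize(im,None,fx=5,fy=5,interpolation=cv2.INTER_CUBIC))
E
```

```text
0 [[270.0, 362.0], [234.0, 364.0]]
-10 [[270.0, 358.0], [234.0, 360.0]]
-19 [[270.0, 354.0], [234.0, 356.0]]
-30 [[270.0, 349.0], [233.0, 351.0]]
-40 [[270.0, 344.0], [233.0, 346.0]]
[251.90868148 352.8999902 ]
```

View pics/crop4.png

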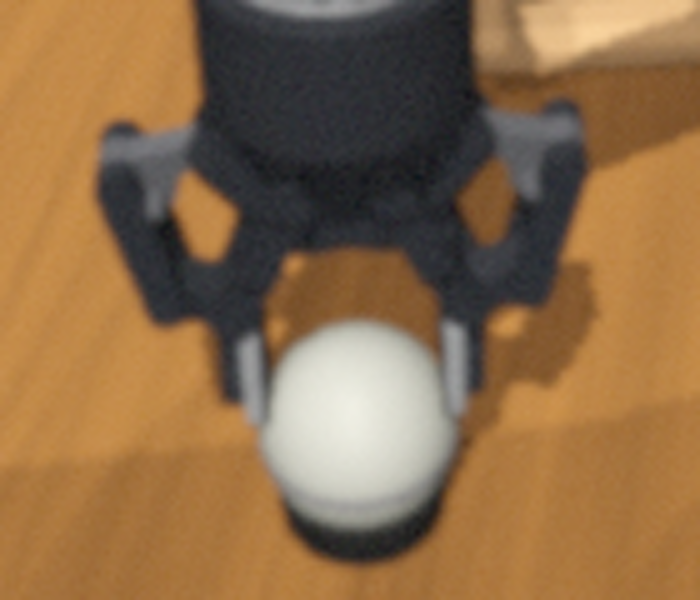

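The side crop shows the pads' tips at about crop y=420, touching the ball above its equator. That agrees with the 51 mm reading and the upward force. I'll reopen, go 15 mm lower and regrip.

```bash
python3 -m inch '[[[0,0,0,0,0,0,0],[0,0,0,0,0,0,0],[0,0,0,0,0,0,0],[0,0,0,0,0,0,0],[0,0,0,0,0,5,0],[0,0,0,0,0,5,0],[0,0,0,0,0,4,0],[0,0,0,0,0,0,0]]]' 30 && python3 -m inch '[[[0,0,0,0,0,0,0],[0,0,0,0,0,0,0.5],[0,0,0,0,0,0,0.5],[0,0,0,0,0,0,0.5],[0,0,0,0,0,0,0.5],[0,0,0,0,0,0,0.5],[0,0,0,0,0,0,0.5]]]' 30
python3 - <<'E'
from m import *
c=cam("side")
im=cv2.cvtColor(np.asarray(c["color"]),cv2.COLOR_RGB2BGR)[270:390,180:320]
cv2.imwrite("pics/crop5.png",cv2.resize(im,None,fx=5,fy=5,interpolation=cv2.INTER_CUBIC))
E
```

```text
t: 4.0
tcp_pos: [0.5909, 0.2896, -0.0054]
tool_rot: [0.623, 0.783, -0.001, -0.001]
contact_force: [-0.5, 0.5, -0.5]
grip_width: 0.0858
t: 4.7
tcp_pos: [0.5919, 0.29, -0.0034]
tool_rot: [0.623, 0.783, -0.0, -0.0]
contact_force: [-3.3, -1.0, 5.0]
grip_width: 0.0584
```

View pics/crop5.png

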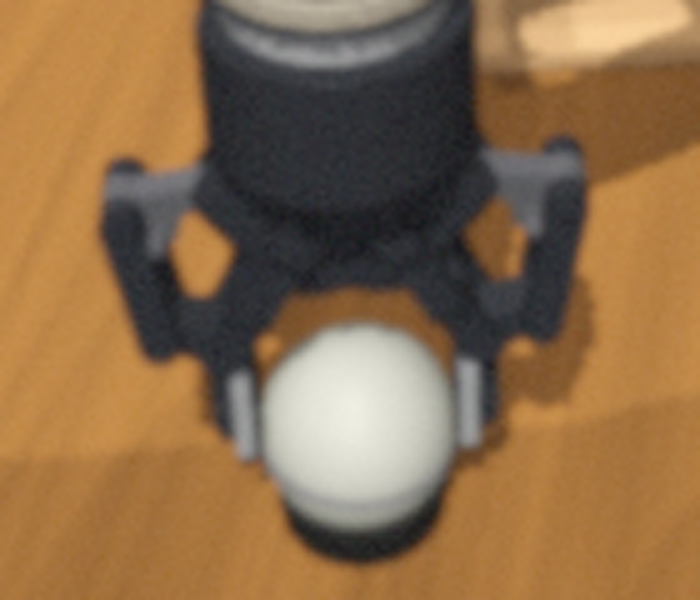

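The opening is now 58.4 mm and the contact is still about 7 mm above the equator. I'll go 13 mm lower, where the tips stay at about 28 mm, above the ring.

```bash
python3 -m inch '[[[0,0,0,0,0,0,0],[0,0,0,0,0,0,0],[0,0,0,0,0,0,0],[0,0,0,0,0,0,0],[0,0,0,0,0,4,0],[0,0,0,0,0,5,0],[0,0,0,0,0,4,0],[0,0,0,0,0,0,0]]]' 35 && python3 -m inch '[[[0,0,0,0,0,0,0],[0,0,0,0,0,0,0.5],[0,0,0,0,0,0,0.5],[0,0,0,0,0,0,0.5],[0,0,0,0,0,0,0.5],[0,0,0,0,0,0,0.5],[0,0,0,0,0,0,0.5]]]' 35
python3 - <<'E'
from m import *
c=cam("side")
im=cv2.cvtColor(np.asarray(c["color"]),cv2.COLOR_RGB2BGR)[270:390,180:320]
cv2.imwrite("pics/crop6.png",cv2.resize(im,None,fx=5,fy=5,interpolation=cv2.INTER_CUBIC))
E
```

```text
t: 5.55
tcp_pos: [0.591, 0.2896, -0.0183]
tool_rot: [0.623, 0.783, -0.001, -0.001]
contact_force: [-0.3, -0.4, 0.8]
grip_width: 0.0851
t: 6.25
tcp_pos: [0.5918, 0.29, -0.0165]
tool_rot: [0.622, 0.783, -0.0, -0.0]
contact_force: [-3.9, -1.1, 5.1]
grip_width: 0.0582
```

View pics/crop6.png

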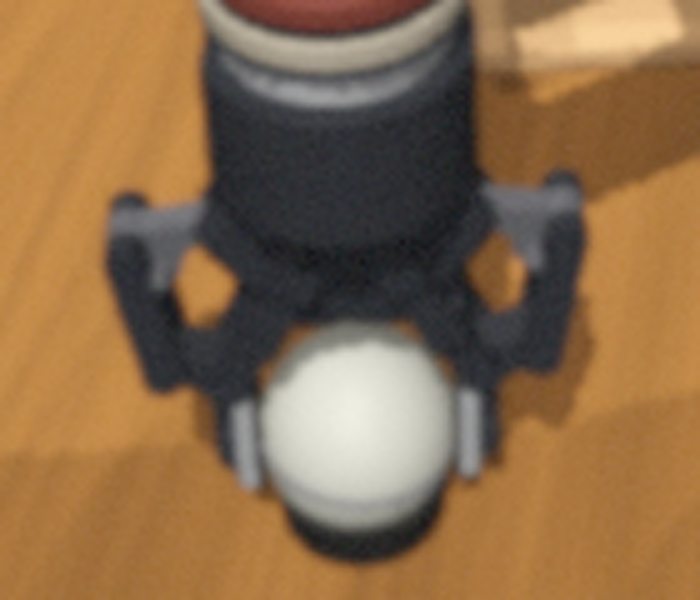

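Same opening (58.2 mm), so the pads are already at the equator and the grip is good. I'll lift 95 mm and refine the cup position meanwhile.

```bash
python3 -m inch '[[[0,0,0,0,0,-5,0.5],[0,0,0,0,0,-10,0.5],[0,0,0,0,0,-20,0.5],[0,0,0,0,0,-20,0.5],[0,0,0,0,0,-20,0.5],[0,0,0,0,0,-15,0.5],[0,0,0,0,0,-5,0.5],[0,0,0,0,0,0,0.5]]]' 35
python3 - <<'E'
from m import *
S,D,W=load("scene0"),load("side0"),load("wrist0")
cs=blob(S,blue,(255,230,300,265));cd=blob(D,blue,(240,240,285,275));cw=blob(W,blue,(240,115,310,190))
# rim of cup
cup=onz(W,cw[2][0],.049); print("cup W",cup, "px r->mm", cw[2][1])
print("S",onz(S,cs[2][0],.046)); x,y,w,h=cd[3][:4]; print("D",onz(D,(x+w/2-.5,cd[3][1]+8),.049))
for n,c in(("S",S),("D",D),("W",W)):print(n,proj(c,[cup[0],cup[1],.049]))
c=cam("side");save(c,"side7");c=cam("wrist");save(c,"wrist7");o=observe();print(o["tcp_pos"],o["grip_width"],o["contact_force"])
E
```

```text
t: 7.1
tcp_pos: [0.5929, 0.2903, 0.0793]
tool_rot: [0.623, 0.783, 0.001, 0.001]
contact_force: [-0.2, -0.1, -1.1]
grip_width: 0.0583
cup W [0.6224349  0.04695077 0.049     ] px r->mm (45.066158294677734, 45.941650390625)
S [0.62260277 0.04829468 0.046     ]
D [0.61860582 0.07009541 0.049     ]
S [275.97008348 244.00381478]
D [262.87595794 250.94299806]
W [275.4571228  152.40098572]
[0.59130956 0.28974488 0.07711509] 0.058167481335366124 [-0.6878587   0.0326353  -1.39051382]
```

View pics/side7.png

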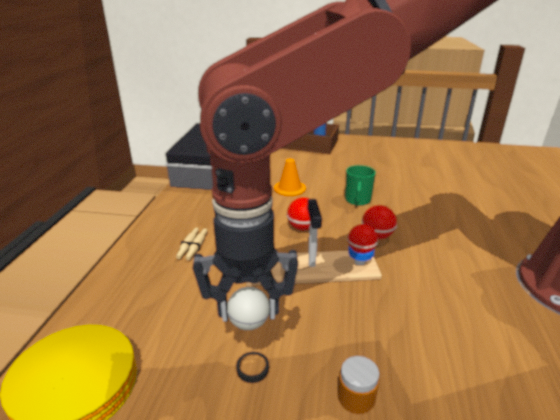

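View pics/wrist7.png

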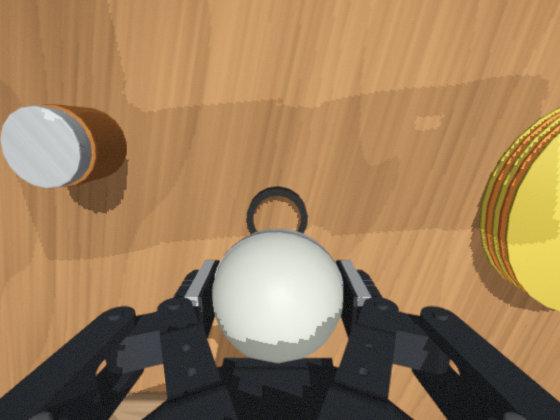

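The ball is in the grip (the wrist reads about 1 N), and the empty ring is left on the ledge. I'll compute the ball's offset in the tool and the shift to the cup.

```bash
python3 - <<'E'
from m import *
c=cam("wrist");o=observe();p=o["tcp_pos"];Rm=Ro.from_quat(o["tool_rot"]).as_matrix()
r=blob(c,white,(212,229,344,364));x,y,w,h=r[3][:4];print(x,y,w,h,r[1])
u=(x+w/2-.5,y+w/2-.5)
for z in(.0485,.0505): 
  b=onz(c,u,p[2]+z);print("ball",b,"tool",Rm.T@(b-p))
s=cam("side");q=blob(s,white,(225,285,272,332));sc=cam("scene");save(sc,"scene7")
print("side",q[1],tri(s,q[1][0],c,u))
W=load("wrist0");cup=onz(W,blob(W,blue,(240,115,310,190))[2][0],.049)
print("cup",cup,"shift tool mm",Rm.T@(np.r_[cup[:2],.071]-b)*1000,p,o["t"])
E
```

```text
212 229 132 135 ((274.5, 294.5), 70.01795196533203)
ball [0.59296751 0.28598941 0.12515752] tool [-0.00400579  0.00098275 -0.04850128]
ball [0.59269721 0.28717489 0.12715752] tool [-0.00279049  0.00098129 -0.05050164]
side ((248.0, 310.0), 25.94234275817871) (array([0.59579293, 0.27887593, 0.11245962]), np.float64(0.002361957094543148))
cup [0.6224349  0.04695077 0.049     ] shift tool mm [-240.74051943  -24.92491353   56.2883391 ] [0.59100016 0.2896316  0.07665752] 7.25
```

Moving over the cup with the ball centre still at about z=0.125.

```bash
python3 -m inch '[[[0,0,0,-10,-1,0,0.5],[0,0,0,-25,-2,0,0.5],[0,0,0,-40,-4,0,0.5],[0,0,0,-45,-5,0,0.5],[0,0,0,-45,-5,0,0.5],[0,0,0,-40,-4,0,0.5],[0,0,0,-25,-2,0,0.5],[0,0,0,-12,-1,0,0.5]]]' 35 && python3 -m inch '[[[0,0,0,0,0,10,0.5],[0,0,0,0,0,10,0.5],[0,0,0,0,0,5,0.5],[0,0,0,0,0,0,0.5],[0,0,0,0,0,0,0.5],[0,0,0,0,0,0,0.5]]]' 35
python3 - <<'E'
from m import *
for n in("scene","side","wrist"):
  c=cam(n);save(c,n+"8");pickle.dump(c,open(n+"8.pkl","wb"))
o=observe();print(o["tcp_pos"],o["contact_force"])
S=load("scene8")["color"][180:300,200:360];cv2.imwrite("pics/c8s.png",cv2.resize(cv2.cvtColor(S,cv2.COLOR_RGB2BGR),None,fx=4,fy=4,interpolation=2))
S=load("side8")["color"][190:310,180:340];cv2.imwrite("pics/c8d.png",cv2.resize(cv2.cvtColor(S,cv2.COLOR_RGB2BGR),None,fx=4,fy=4,interpolation=2))
E
```

```text
t: 8.15
tcp_pos: [0.623, 0.0456, 0.0778]
tool_rot: [0.624, 0.782, -0.0, 0.0]
contact_force: [0.2, 0.9, -1.1]
grip_width: 0.0583
t: 8.75
tcp_pos: [0.6233, 0.0496, 0.0534]
tool_rot: [0.622, 0.783, 0.0, 0.0]
contact_force: [0.9, -0.2, -0.4]
grip_width: 0.0587
[0.623523   0.04908342 0.05365201] [-1.20815274  0.40357939 -0.65480926]
```

View pics/c8s.png

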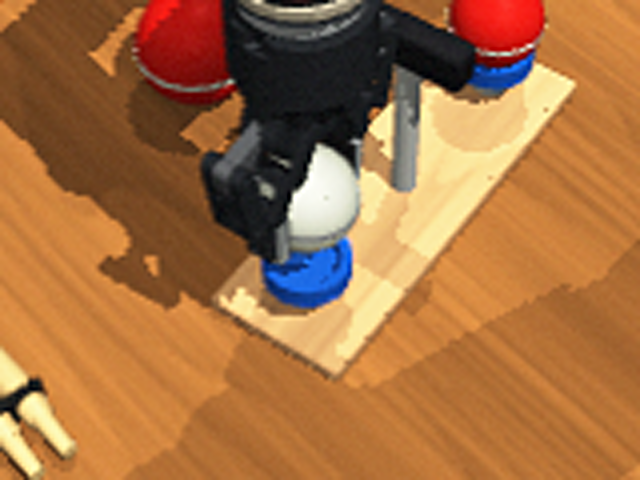

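View pics/c8d.png

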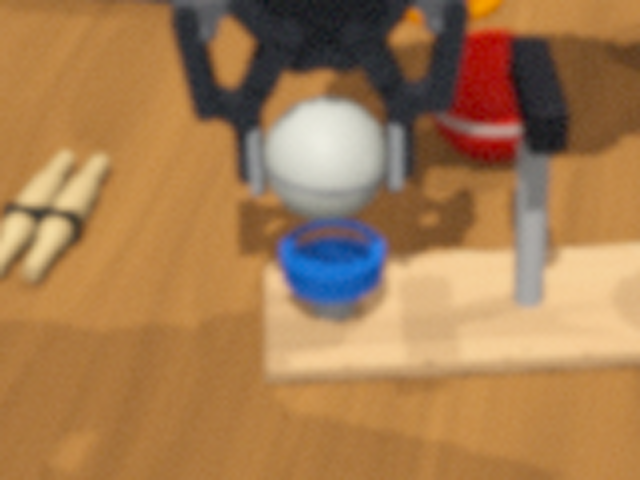

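View pics/wrist8.png

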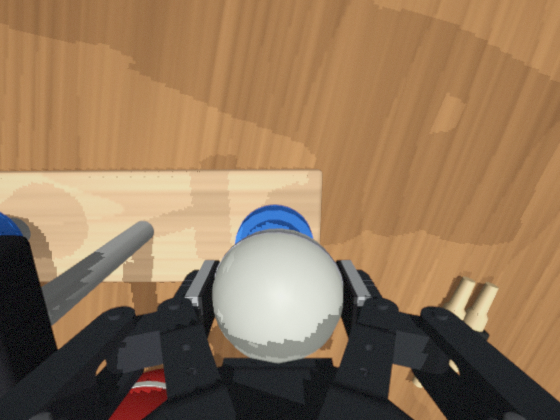

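```bash
python3 - <<'E'
from m import *
S,D,W=load("scene8"),load("side8"),load("wrist8")
o=observe();p=o["tcp_pos"];Rm=Ro.from_quat(o["tool_rot"]).as_matrix()
w2=lambda h:(h[...,1]<60)&(h[...,2]>130)
b=blob(D,w2,(246,210,277,248));print(b[1:])
ud=(261.7,229.2)
x,y,w,h=blob(W,w2,(212,229,344,364))[3][:4];uw=(277.8,y+65);print(x,y,w,h)
B=tri(D,ud,W,uw);print("ball tri",B, Rm.T@(B[0]-p))
print("side@",onz(D,ud,p[2]+.0505),"wrist@",onz(W,uw,p[2]+.0505))
# scene: right and bottom edges of ball
cup=np.array([.6224,.0470])
for z in(.104,): 
  for q in ([*cup,z],[cup[0],cup[1]+.003,z],[p[0],p[1]-.001,z]): print(q,[proj(c,q).round(1).tolist() for c in(S,D,W)])
# cup in current wrist: top edge of rim
cw=blob(W,blue,(225,195,325,240));print("cup wrist bbox",cw[3], [proj(W,[cup[0]+.026*np.cos(a),cup[1]+.026*np.sin(a),.049]).round(1).tolist() for a in np.radians([102.9,60,145])])
E
```

```text
(((260.6099548339844, 228.2120361328125), 15.20887279510498), ((260.53204345703125, 228.2046661376953), (27.397375106811523, 29.71328353881836), 62.9970817565918), array([246, 214,  30,  29, 678], dtype=int32))
213 229 130 134
ball tri (array([0.6249376 , 0.0436495 , 0.09837386]), np.float64(0.001391225213000253)) [-0.00562431  0.00019841 -0.04472024]
side@ [0.62235097 0.05228189 0.10415201] wrist@ [0.62481955 0.04719062 0.10415201]
[np.float64(0.6224), np.float64(0.047), 0.104] [[275.6, 228.6], [262.2, 227.8], [272.7, 293.1]]
[np.float64(0.6224), np.float64(0.05), 0.104] [[276.5, 229.4], [261.9, 228.6], [274.1, 287.6]]
[np.float64(0.6235229967987559), np.float64(0.04808342454313619), 0.104] [[275.5, 229.2], [261.5, 228.0], [275.5, 291.6]]
cup wrist bbox [ 237  206   75   34 1369] [[273.9, 208.6], [302.3, 219.5], [246.0, 218.9]]
```

The ball is about 1.5 mm too far along tool +y and otherwise centred over the cup. I'll correct that and lower to about 2 mm above the seat.

```bash
python3 -m inch '[[[0,0,0,0,-1.5,5,0.5],[0,0,0,0,0,8,0.5],[0,0,0,0,0,8,0.5],[0,0,0,0,0,6,0.5],[0,0,0,0,0,3,0.5],[0,0,0,0,0,1,0.5],[0,0,0,0,0,0,0.5],[0,0,0,0,0,0,0.5]]]' 35;  python3 -m inch '[[[0,0,0,0,0,0,0.5],[0,0,0,0,0,0,0.5]]]'
python3 - <<'E'
from m import *
for n in("scene","side","wrist"):
  c=cam(n);save(c,n+"9");pickle.dump(c,open(n+"9.pkl","wb"))
o=observe();print(o["tcp_pos"],o["contact_force"])
A=load("scene9")["color"][200:280,240:320];B=load("side9")["color"][200:280,220:300]
cv2.imwrite("pics/c9.png",cv2.resize(cv2.cvtColor(np.hstack([A,B]),cv2.COLOR_RGB2BGR),None,fx=5,fy=5,interpolation=2))
E
```

```text
t: 9.7
tcp_pos: [0.6219, 0.0485, 0.0223]
tool_rot: [0.623, 0.783, 0.0, 0.0]
contact_force: [-0.4, -0.7, -0.4]
grip_width: 0.0584
t: 9.9
tcp_pos: [0.6218, 0.0485, 0.0223]
tool_rot: [0.623, 0.783, 0.0, 0.0]
contact_force: [-0.4, 0.2, -0.0]
grip_width: 0.0585
[0.62167753 0.04851718 0.02222263] [-0.49481099 -0.85787057 -0.73281378]
```

View pics/c9.png

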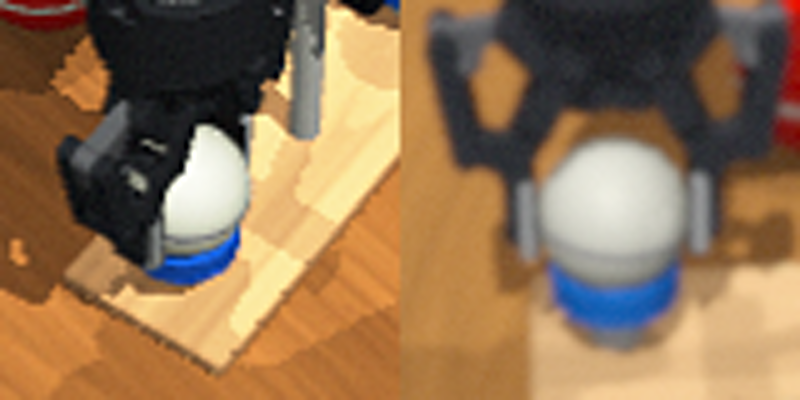

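Centred in both views and almost seated. I'll lower in 1 mm steps, watching the force.

```bash
for i in 1; do python3 -m inch '[[[0,0,0,0,0,1,0.5],[0,0,0,0,0,0,0.5],[0,0,0,0,0,0,0.5]]]'; done; python3 -m inch '[[[0,0,0,0,0,1,0.5],[0,0,0,0,0,0,0.5],[0,0,0,0,0,0,0.5]]]'
```

```text
t: 10.35
tcp_pos: [0.6218, 0.0484, 0.0213]
tool_rot: [0.623, 0.783, 0.0, 0.0]
contact_force: [0.6, -0.2, -0.1]
grip_width: 0.0586
t: 10.65
tcp_pos: [0.6221, 0.0483, 0.0209]
tool_rot: [0.622, 0.783, 0.0, 0.0]
contact_force: [-1.6, -0.9, 5.6]
grip_width: 0.0586
```

The ball is seated: the upward force jumped to 5.6 N. Now open.

```bash
python3 -m inch '[[[0,0,0,0,0,0,0.3],[0,0,0,0,0,0,0.2],[0,0,0,0,0,0,0.1],[0,0,0,0,0,0,0],[0,0,0,0,0,0,0],[0,0,0,0,0,0,0],[0,0,0,0,0,0,0]]]' 
python3 - <<'E'
from m import *
for n in("scene","side","wrist"):
  c=cam(n);save(c,n+"10");pickle.dump(c,open(n+"10.pkl","wb"))
A=load("scene10")["color"][200:280,240:320];B=load("side10")["color"][200:280,220:300]
cv2.imwrite("pics/c10.png",cv2.resize(cv2.cvtColor(np.hstack([A,B]),cv2.COLOR_RGB2BGR),None,fx=5,fy=5,interpolation=2))
E
```

```text
t: 11.35
tcp_pos: [0.6216, 0.0485, 0.02]
tool_rot: [0.622, 0.783, 0.0, -0.0]
contact_force: [0.5, 0.4, -0.1]
grip_width: 0.0854
```

View pics/c10.png

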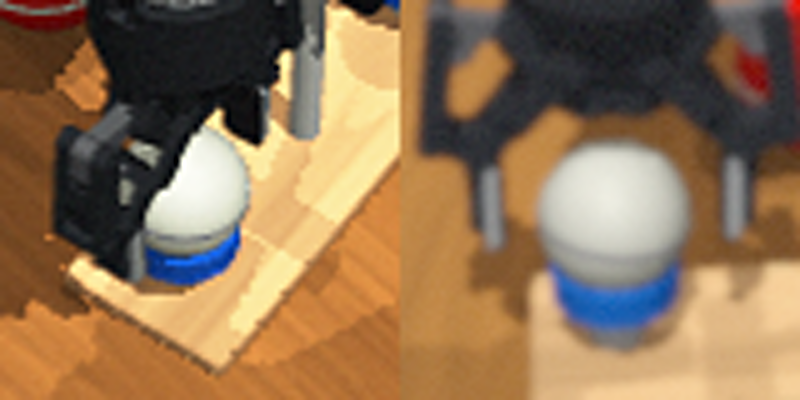

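View pics/wrist10.png

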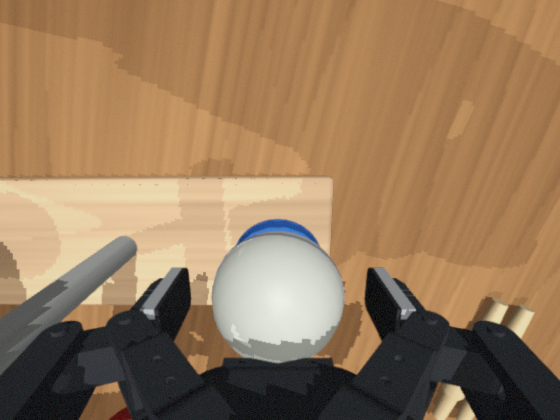

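The white ball sits freely in the cup. I'll rise and move over the handle, which is about -100 mm along tool y.

```bash
python3 -m inch '[[[0,0,0,0,0,-10,0],[0,0,0,0,0,-20,0],[0,0,0,0,0,-30,0],[0,0,0,0,0,-35,0],[0,0,0,0,0,-35,0],[0,0,0,0,0,-30,0],[0,0,0,0,0,-15,0],[0,0,0,0,0,-5,0]]]' && python3 -m inch '[[[0,0,0,0,-10,0,0],[0,0,0,0,-25,0,0],[0,0,0,0,-30,0,0],[0,0,0,0,-25,0,0],[0,0,0,0,-10,0,0],[0,0,0,0,0,0,0],[0,0,0,0,0,0,0],[0,0,0,0,0,0,0]]]'
python3 - <<'E'
from m import *
for n in("scene","side","wrist"):
  c=cam(n);save(c,n+"11");pickle.dump(c,open(n+"11.pkl","wb"))
o=observe();p=o["tcp_pos"];Rm=Ro.from_quat(o["tool_rot"]).as_matrix();print(o["t"],p)
S,D,W=load("scene11"),load("side11"),load("wrist11")
w=blob(W,lambda h:(h[...,1]<70)&(h[...,2]>110),(330,100,480,330));print(w[1:])
E
```

```text
t: 12.3
tcp_pos: [0.6231, 0.0485, 0.2031]
tool_rot: [0.623, 0.783, 0.001, 0.002]
contact_force: [0.2, -0.5, 1.1]
grip_width: 0.0855
t: 13.1
tcp_pos: [0.5249, 0.0261, 0.1999]
tool_rot: [0.622, 0.783, 0.0, 0.0]
contact_force: [0.6, -1.1, 0.2]
grip_width: 0.0852
13.25 [0.52487054 0.02611744 0.20004949]
(((366.0, 197.5), 38.278682708740234), ((369.86163330078125, 200.4862823486328), (56.022613525390625, 70.5431900024414), 97.70111083984375), array([ 330,  172,   74,   59, 2969], dtype=int32))
```

View pics/wrist11.png

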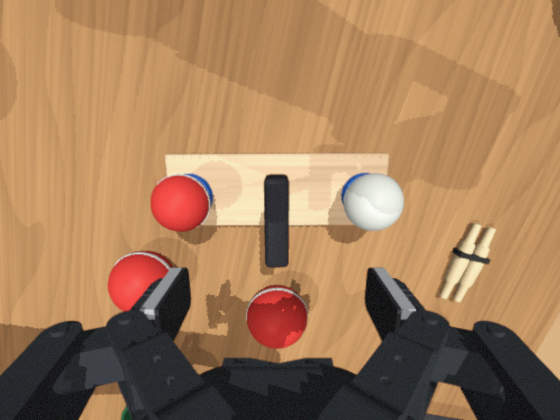

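View pics/side11.png

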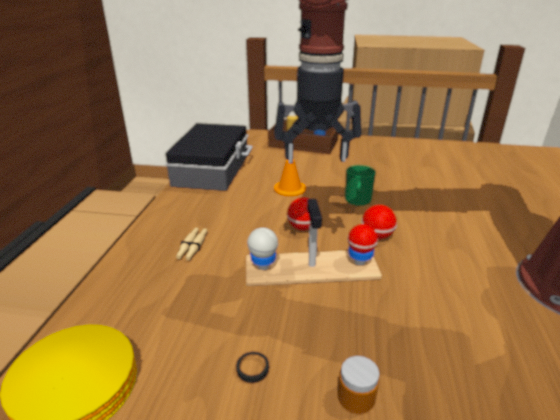

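Both balls ride in their cups, the carrier hasn't moved, and the board is parallel to the tool's y. Now measuring the handle offset.

```bash
python3 - <<'E'
from m import *
S,D,W=load("scene11"),load("side11"),load("wrist11")
o=observe();p=o["tcp_pos"];Rm=Ro.from_quat(o["tool_rot"]).as_matrix()
h3=blob(W,lambda h:h[...,2]<70,(255,165,300,275));print(h3[1:])
h1=blob(S,black,(280,170,325,210));h2=blob(D,black,(300,190,330,235))
T1=tri(S,h1[2][0],W,h3[2][0]);T2=tri(D,h2[2][0],W,h3[2][0])
print("handle",T1,T2)
for T in(T1,T2): print("rel tool mm",Rm.T@(T[0]-p)*1000)
x,y,w,h=h3[3][:4]
for u in((x,y),(x+w,y),(x,y+h),(x+w,y+h)):
    q=onz(W,u,.148);print(u,q,Rm.T@(q-p)*1000)
# board edges
for u in((166,155),(388,155)): 
    q=onz(W,u,.012);print("board",q)
E
```

```text
(((275.5, 220.5), 46.11408996582031), ((276.0157470703125, 220.54067993164062), (24.208223342895508, 117.23003387451172), 179.94960021972656), array([ 265,  175,   23,   92, 2076], dtype=int32))
handle (array([0.52456348, 0.02468872, 0.1371594 ]), np.float64(0.0011052085954363089)) (array([0.52495649, 0.02181095, 0.12949442]), np.float64(0.0007064486283721769))
rel tool mm [-1.32718646 -0.62953841 62.88990604]
rel tool mm [-4.22007885 -0.89562867 70.55465138]
(np.int32(265), np.int32(175)) [0.50787373 0.06081653 0.148     ] [37.63150348 -8.7548175  52.05084989]
(np.int32(288), np.int32(175)) [0.52483983 0.06474427 0.148     ] [37.63835627  8.65999683 52.05325349]
(np.int32(265), np.int32(267)) [ 0.52425239 -0.01400127  0.148     ] [-38.95293636  -9.64246312  52.04549478]
(np.int32(288), np.int32(267)) [ 0.54286939 -0.00968576  0.148     ] [-38.93998148   9.46816857  52.04813281]
board [0.38647902 0.0361139  0.012     ]
board [0.64491909 0.09593311 0.012     ]
```

The handle is centred within 1 mm, and its measured length of 76.6 mm matches the 76 mm given. From the ball grasp, the real tips sit about 30–43 mm behind the TCP, so I'll descend 112 mm and close.

```bash
python3 -m inch '[[[0,0,0,-0.7,0,15,0],[0,0,0,0,0,25,0],[0,0,0,0,0,25,0],[0,0,0,0,0,22,0],[0,0,0,0,0,15,0],[0,0,0,0,0,8,0],[0,0,0,0,0,2,0],[0,0,0,0,0,0,0]]]' && python3 -m inch '[[[0,0,0,0,0,0,0.3],[0,0,0,0,0,0,0.5],[0,0,0,0,0,0,0.6],[0,0,0,0,0,0,0.7],[0,0,0,0,0,0,0.8],[0,0,0,0,0,0,0.9],[0,0,0,0,0,0,1],[0,0,0,0,0,0,1]]]' 30 && python3 -m inch '[[[0,0,0,0,0,0,1],[0,0,0,0,0,0,1],[0,0,0,0,0,0,1],[0,0,0,0,0,0,1]]]' 80
python3 - <<'E'
from m import *
for n in("scene","side","wrist"):
  c=cam(n);save(c,n+"12");pickle.dump(c,open(n+"12.pkl","wb"))
A=load("scene12")["color"][130:280,230:380];B=load("side12")["color"][150:300,240:390]
cv2.imwrite("pics/c12.png",cv2.resize(cv2.cvtColor(np.hstack([A,B]),cv2.COLOR_RGB2BGR),None,fx=2.6,fy=2.6,interpolation=2))
E
```

```text
t: 14.05
tcp_pos: [0.5248, 0.0253, 0.0884]
tool_rot: [0.623, 0.783, 0.0, 0.0]
contact_force: [-0.4, -0.0, 1.0]
grip_width: 0.0857
t: 14.85
tcp_pos: [0.5244, 0.0252, 0.0886]
tool_rot: [0.622, 0.783, -0.0, 0.0]
contact_force: [-2.0, -0.3, 5.4]
grip_width: 0.0193
t: 15.25
tcp_pos: [0.5247, 0.0252, 0.0887]
tool_rot: [0.623, 0.783, 0.0, 0.0]
contact_force: [-1.7, -0.7, 5.0]
grip_width: 0.0187
```

View pics/c12.png

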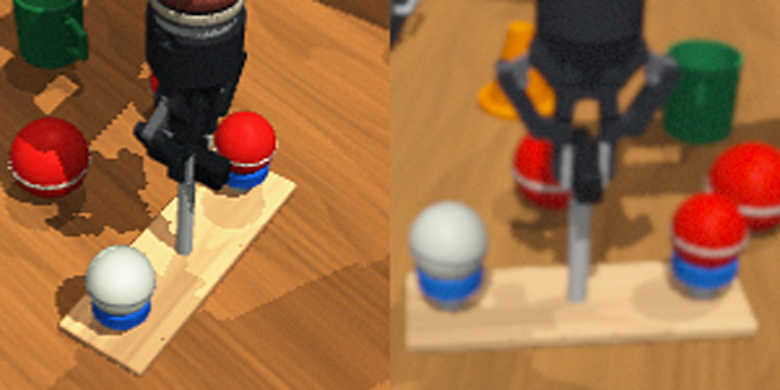

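View pics/wrist12.png

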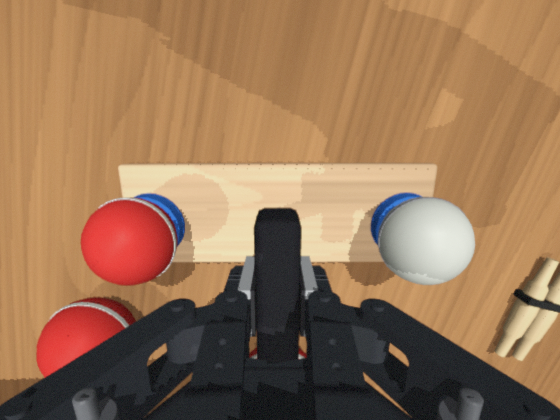

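The handle is gripped squarely (19 mm). I'll lift gently by 100 mm.

```bash
python3 -m inch '[[[0,0,0,0,0,-1,1],[0,0,0,0,0,-1,1],[0,0,0,0,0,-2,1],[0,0,0,0,0,-3,1],[0,0,0,0,0,-4,1],[0,0,0,0,0,-4,1],[0,0,0,0,0,-5,1],[0,0,0,0,0,-5,1]]]' 90 && python3 -m inch '[[[0,0,0,0,0,-5,1],[0,0,0,0,0,-3,1],[0,0,0,0,0,-2,1],[0,0,0,0,0,0,1],[0,0,0,0,0,0,1]]]'
python3 - <<'E'
from m import *
for n in("side","scene"):
  c=cam(n);save(c,n+"13");pickle.dump(c,open(n+"13.pkl","wb"))
A=load("scene13")["color"][130:280,230:380];B=load("side13")["color"][130:280,240:390]
cv2.imwrite("pics/c13.png",cv2.resize(cv2.cvtColor(np.hstack([A,B]),cv2.COLOR_RGB2BGR),None,fx=2.6,fy=2.6,interpolation=2))
E
```

```text
t: 16.2
tcp_pos: [0.5244, 0.0253, 0.1136]
tool_rot: [0.623, 0.783, 0.0, 0.0]
contact_force: [0.4, 0.1, -5.4]
grip_width: 0.0187
t: 16.7
tcp_pos: [0.5241, 0.0253, 0.123]
tool_rot: [0.623, 0.783, -0.0, -0.0]
contact_force: [0.1, 0.4, -5.8]
grip_width: 0.0191
```

View pics/c13.png

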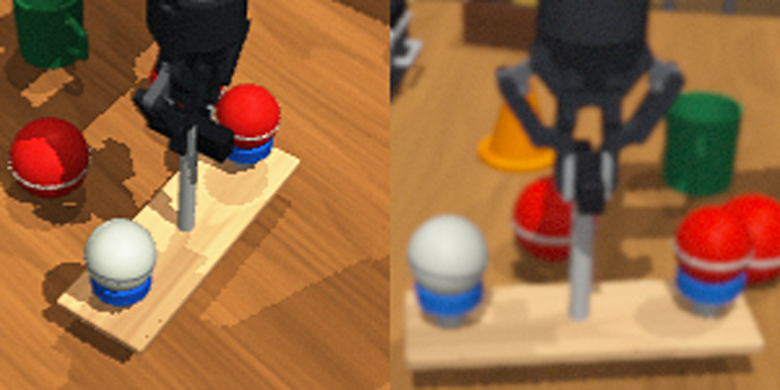

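It hangs level with both balls, and the 5.6 N load matches the expected 0.53 kg. Continuing the remaining 65 mm.

```bash
python3 -m inch '[[[0,0,0,0,0,-2,1],[0,0,0,0,0,-4,1],[0,0,0,0,0,-6,1],[0,0,0,0,0,-7,1],[0,0,0,0,0,-8,1],[0,0,0,0,0,-8,1],[0,0,0,0,0,-8,1],[0,0,0,0,0,-7,1]]]' && python3 -m inch '[[[0,0,0,0,0,-6,1],[0,0,0,0,0,-5,1],[0,0,0,0,0,-3,1],[0,0,0,0,0,-1.5,1],[0,0,0,0,0,0,1],[0,0,0,0,0,0,1]]]'
python3 - <<'E'
from m import *
for n in("side","scene","wrist"):
  c=cam(n);save(c,n+"14");pickle.dump(c,open(n+"14.pkl","wb"))
A=load("scene14")["color"][100:280,210:390];B=load("side14")["color"][80:260,220:400]
cv2.imwrite("pics/c14.png",cv2.resize(cv2.cvtColor(np.hstack([A,B]),cv2.COLOR_RGB2BGR),None,fx=2.2,fy=2.2,interpolation=2))
E
```

```text
t: 17.6
tcp_pos: [0.5246, 0.0253, 0.1742]
tool_rot: [0.623, 0.783, 0.0, 0.0]
contact_force: [1.0, 0.9, -5.7]
grip_width: 0.0186
t: 18.2
tcp_pos: [0.524, 0.0253, 0.1882]
tool_rot: [0.623, 0.783, -0.0, -0.0]
contact_force: [0.8, -0.2, -5.2]
grip_width: 0.0187
```

View pics/c14.png

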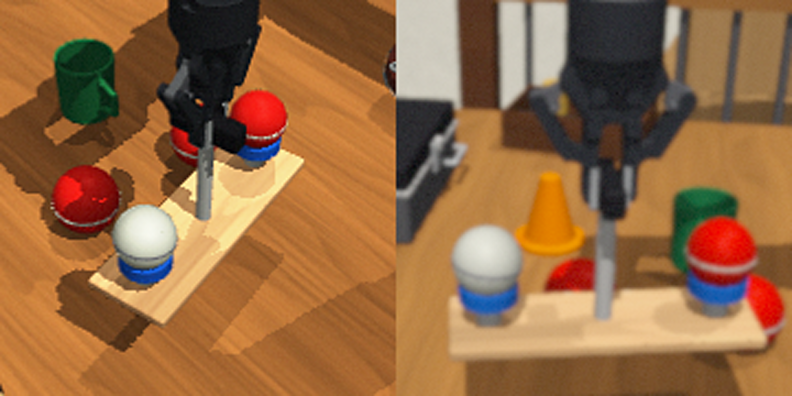

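View pics/wrist14.png

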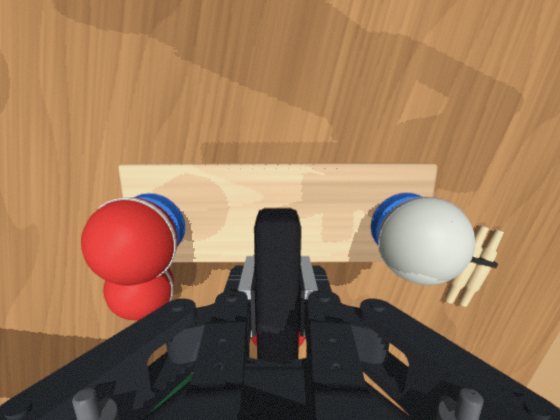

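The wrist view matches the one before the lift (board corners at (120,165) and (436,165)), so nothing slipped or tilted. The lift is 99.7 mm. Now holding for 4 s.

```bash
python3 -m inch '[[[0,0,0,0,0,0,1],[0,0,0,0,0,0,1],[0,0,0,0,0,0,1],[0,0,0,0,0,0,1],[0,0,0,0,0,0,1],[0,0,0,0,0,0,1],[0,0,0,0,0,0,1],[0,0,0,0,0,0,1]]]' && python3 -m inch '[[[0,0,0,0,0,0,1],[0,0,0,0,0,0,1],[0,0,0,0,0,0,1],[0,0,0,0,0,0,1],[0,0,0,0,0,0,1],[0,0,0,0,0,0,1],[0,0,0,0,0,0,1],[0,0,0,0,0,0,1]]]' && python3 -m inch '[[[0,0,0,0,0,0,1],[0,0,0,0,0,0,1],[0,0,0,0,0,0,1],[0,0,0,0,0,0,1],[0,0,0,0,0,0,1],[0,0,0,0,0,0,1],[0,0,0,0,0,0,1],[0,0,0,0,0,0,1]]]' && python3 -m inch '[[[0,0,0,0,0,0,1],[0,0,0,0,0,0,1],[0,0,0,0,0,0,1],[0,0,0,0,0,0,1],[0,0,0,0,0,0,1],[0,0,0,0,0,0,1],[0,0,0,0,0,0,1],[0,0,0,0,0,0,1]]]' && python3 -m inch '[[[0,0,0,0,0,0,1],[0,0,0,0,0,0,1],[0,0,0,0,0,0,1],[0,0,0,0,0,0,1],[0,0,0,0,0,0,1],[0,0,0,0,0,0,1],[0,0,0,0,0,0,1],[0,0,0,0,0,0,1]]]'
python3 - <<'E'
from m import *
for n in("side","wrist"):
  c=cam(n);save(c,n+"15");pickle.dump(c,open(n+"15.pkl","wb"))
print([float(np.abs(load(n+"15")["color"].astype(int)-load(n+"14")["color"]).mean()) for n in("side","wrist")])
E
```

```text
t: 19.15
tcp_pos: [0.5243, 0.0253, 0.1886]
tool_rot: [0.622, 0.783, 0.0, -0.0]
contact_force: [-0.7, 0.6, -5.0]
grip_width: 0.0189
t: 19.95
tcp_pos: [0.5243, 0.0253, 0.1886]
tool_rot: [0.622, 0.783, 0.0, -0.0]
contact_force: [-0.3, -0.2, -4.8]
grip_width: 0.0186
t: 20.75
tcp_pos: [0.5243, 0.0253, 0.1886]
tool_rot: [0.623, 0.783, -0.0, 0.0]
contact_force: [-0.6, -0.1, -6.3]
grip_width: 0.0186
t: 21.55
tcp_pos: [0.5243, 0.0253, 0.1886]
tool_rot: [0.623, 0.783, -0.0, -0.0]
contact_force: [-0.4, 0.9, -5.4]
grip_width: 0.0187
t: 22.35
tcp_pos: [0.5243, 0.0253, 0.1886]
tool_rot: [0.623, 0.783, 0.0, -0.0]
contact_force: [0.2, -0.2, -5.3]
grip_width: 0.0184
[2.0125481859410432, 2.3093055555555555]
```

View pics/side15.png

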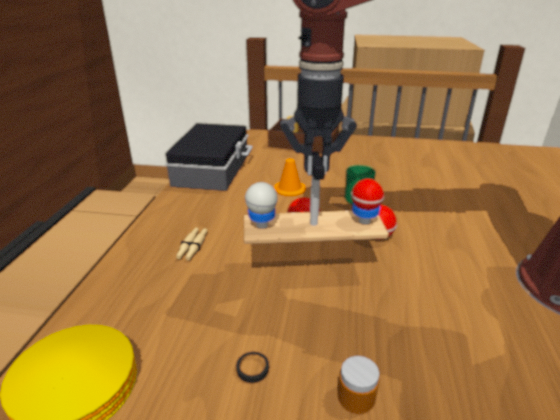

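The side view shows the carrier in the air and level, with both balls in their cups at (262,197) and (367,193). The cone, mug, bails and jar are where they were. Handing in.

```bash
python3 -c "
from bench import job_done
print(job_done())"
```

```text
the job is handed in; nothing more can be done
None
```

The white ball is in the carrier's empty cup, and the arm is holding the carrier up by its T-handle with both balls riding in their cups. I handed the job in at about 22.5 s.

- **Ball:** I lowered it into the cup in 1 mm steps until the wrist force showed contact (5.6 N), then opened the fingers. The pictures showed it resting in the cup.
- **Lift:** The tool rose 99.9 mm straight up. It then stayed still to within 0.1 mm for more than 3 s, with a steady load of about 5.3 N (expected about 5.2 N).
- **Level:** The wrist picture at the top matched the one before the lift, so I saw no slip or tilt.
- **Bystanders:** In the last side view the mug, cone, bails and jar stood where they had been. I judged this by eye and did not re-measure their positions.

**What disagreed:** The pads touched the ball about 20 mm higher than the given tool geometry implies. My first close on the ball was therefore too high (51 mm opening), so I reopened and went lower twice before lifting it out of the ring. The grip readings also came out 1–2 mm under the true sizes (58.3 mm on the 60 mm ball, 18.7 mm on the 20 mm handle).

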